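Unlock the bag sealer and hold its timer dial at the third click

ROBOT

A 6-joint arm with a two-finger parallel gripper is mounted at the origin on a cart in front of the work surface, level with it; the furniture and walls round the work are solid. World frame = base frame: x ahead of the robot, y to its left, z up, the work surface at z = 0. Lengths are in mm, angles in rad, forces in N, time in s.
With the tool pointing down it reaches from about 275 to 1000 mm from the base axis. Payload 8.4 kg.
Tool frame: the origin (TCP) lies midway between the tips of the shut fingers; the grasp point (between the pads) lies 19 mm behind it; z points along the fingers, y is the direction in which the jaws open and shut (so a half turn about z gives the same grasp; the last joint's range is limited). The gripper opens to 85 mm and grips with 20 to 120 N. Pads are 22 mm wide; open, the fingers measure 114 mm over their backs; the gripper's body (76 mm by 85 mm) begins 54 mm behind the grasp point. The pads swing forward as they close: fully open they stand 13 mm farther back than shut.
Start: joints at [1.245, 0.353, 1.633, -0, 1.155, -0.002], TCP at [198.856, 592.524, 231.281] pointing down, gripper open.
Joint ranges: [-2.63, 2.63], [-0.92, 2.1], [0.06, 2.66], [-1.3, 4.44], [0, 2.69], [-3.02, 3.02]. Speed limits (rad/s): [2.22, 2.22, 2.79, 3.14, 3.14, 3.14].

INTERFACE

Orientations are given as [roll, pitch, yaw] about the fixed x, y, z axes, in that order (R = Rz(yaw) Ry(pitch) Rx(roll)).
In Python, from rig import r gives the robot as it stands.
- The arm moves only by the tool play_rows, never from a script. Its argument "moves" is a list of rows, each a list of 3 entries, a list of its own where there are three numbers: the turn, a rotation vector about the tool's x, y, z in degrees, then the shift along the tool's x, y, z in mm, then the opening, from 0 (shut) to 1 (fully open). A call has 1 to 20 rows; each row is the pose to reach, as a shift and turn from the pose measured when the call began, along the tool's axes at that moment; what a row does not reach only later rows make up. A row lasts 1/10 s, in which the tool goes at most 50 mm and 8.59 degrees, less where a joint would pass 70% of its speed; a pose out of reach is approached as far as the arm can. A call with a gripper value outside its range is refused whole. The fingers move at their own pace and stop on an object; "newtons" is the grip in N (left out, the last holds). Time passes only in rows, so rows that repeat a pose let the fingers close. It gives the time, the measured TCP pose, the force and the opening at its end, in the units of the state.
- r.sense(): the state, without advancing time (a new reading comes with each control period).
- r.grab_frame(name): name is "side" or "top" or "wrist"; returns a dict with "color" (480x640x3 uint8, red, green, blue), "K" (3x3 intrinsics, pixels), "rvec" (rotation vector, rad) and "tvec" (3), from world to camera coordinates, as OpenCV has them; the wrist camera has in their place "T_tool_cam" (4x4, takes a point from camera to tool coordinates, whose origin is the TCP and whose axes are the flange's). Camera axes: x right, y down, z forward; pixel columns grow to the right and rows downward; lengths in mm; the calibration is good to about 2 mm. A picture is of the moment at which its call begins: read the wrist's pose just before it. There is no depth.
- r.sign_off(): hands the job in, once; it reports no verdict.
Trained networks look in a picture, given as the dict that the camera call returned (one of the last four; its "shot" number tells which), for a name from the list of things; names that differ only in an ending like _2 or _b are one class to them, and where a whole thing is asked for, a point or a joint stands for the part that bears it (a point fixed in the world has none). Each returns a list of dicts, best first, with "conf" (0 to 1); they miss things now and then, are a little off and sometimes report something else, mostly with a low value. They report only what shows in the picture. A call takes as long as a camera call.
- r.silhouettes(picture, name): "mask" (480x640 bool, what is visible of it) and "location" ([column, row] in pixels, amid what is visible of it).
The state is a dict: "clock": time; "qpos": joint angles; "qvel": joint speeds; "joint_efforts": joint torques, N m; "eef_pos": TCP position; "tcp_rot": TCP orientation; "contact_force": force on the tool from outside, world axes, zero at the start; "wrist_torque": the same for the moment, N m; "opening": opening from 0.0 (shut) to 1.0 (fully open).
Only numpy, scipy, OpenCV 4.12 (cv2) and the standard library are available. Lean on these libraries where they do the work, as an engineer would, in place of code of your own. Each camera call takes 0.05 s, during which the arm holds its last target.

TASK

Start up the bench bag sealer: pull the orange lock plug straight up out of its socket (it is held by a sprung catch) and put it in the blue tray, then take the sealer's dial by its blue knob and turn it clockwise past the first two clicks to the third, the three-dot mark, without running on into the red zone. The dial springs back when let go, so finish while still holding it at the third click. Leave the scissors, marker, ribbon spool and the closed gift box at the left where they are.

Things in the scene. Friction and masses are not known exactly. Their poses are not given: they have to be found in the camera images.
- sealer: Bag sealer, fixed to the bench: flat white machine 180 (x) x 250 (y) x 60 mm high, black foot, steel sealing bar along its back (15 mm above the deck), lamps on the left of the deck. Origin: centre of its underside; z up, x from its front edge to its back, y to its left. The deck is 60 mm over the origin.
- socket (a point): Middle of the mouth of the square lock socket in the deck (at x 42, y -32, z 60 mm of the sealer), 16 mm wide and 38 mm deep; its axes are those of the sealer.
- plug: Loose orange lock plug, 50 g, at first pushed home in the socket; it blocks the dial's tail (the dial then turns only some 0.25 rad). Origin: where its flange meets the deck; z up. Above: flange 26 x 22 x 5 mm, then a grip 24 mm along x, 16 mm along y, up to 53 mm. Below: 14 mm shank 30 mm long, held by a sprung ball that yields at about 10 N straight up; free when raised 30 mm.
- tray: The loose blue open tray, 160 x 160 x 38 mm, wall and floor 5 mm, 0.5 kg. Origin: centre of its underside; z up. The plug may stand or fall over in it.
- dial_turn (a joint): Dial angle in rad about a vertical axis at x 0, y -30 mm of the sealer. 0 at rest; grows clockwise from above; stops at 1.5. Clicks at 0.4 (one dot), 0.8 (two dots), 1.2 (three dots); red zone from 1.4. A spring turns it back to 0 from every position: 4 N at the knob at rest, 6 N at the third click, some 2 N more or less as a click passes.
- dial: Turning black part of the dial: hub 50 mm wide and 20 mm high, a crank arm to the knob, a tail opposite to it. Origin: on the dial's axis, at deck height; z up; x points along the arm to the knob. At rest the arm points to the sealer's front right (215 degrees counterclockwise from the sealer's x axis).
- dial_knob (a point): On the dial's blue round upright knob, 16 mm wide, 55 mm from the dial's axis; this point is on the knob's axis, 42 mm above the deck. The knob runs from 17 to 55 mm above the deck; the arm under it (up to 17 mm) is 15 to 19 mm wide.
- scissors: Red-handled scissors lying on the right of the bench; leave alone.
- marker: Marker pen lying on the right; leave alone.
- ribbon_spool: Spool of red ribbon at the back right; leave alone.
- packed_box: Closed kraft gift box with a window lid near the left front of the bench, 234 x 144 x 62 mm; leave alone.

How it is judged (in metres and radians):
On the way, in this order (a step that is already met when the one before it is completed fails the run):
1. the lock plug is out of the socket (z of plug in the frame of socket above 0.03 m), for 0.1 s.
2. the lock plug is in the tray, let go (x of plug in the frame of tray between -0.085 and 0.085 m and y of plug in the frame of tray between -0.085 and 0.085 m and z of plug in the frame of tray below 0.06 m and contact force between plug and tray above 0.05 N and contact force between plug and the fingers below 0.05 N), for 0.2 s.
3. the dial is at the third click (value of joint dial_turn between 1.08 and 1.32 rad), for 0.2 s.
At the end, for the whole second after the job is handed in: The robot is holding the dial (more than 1 N from the fingers on it) at the third click, 1.2 rad, within 0.12 rad, and the plug is still and in the tray, its origin within 85 mm of the tray's middle in the tray's x and y and less than 60 mm over its underside (all of step 3 and contact force between the fingers and dial above 1 N and x of plug in the frame of tray between -0.085 and 0.085 m and y of plug in the frame of tray between -0.085 and 0.085 m and z of plug in the frame of tray below 0.06 m and contact force between plug and tray above 0.05 N and linear speed of plug below 0.05 m/s); the arm keeps its last pose, push and grip.
It fails at once if the dial is run into the red zone (value of joint dial_turn above 1.4 rad).
It fails at once if a bystander is shifted by more than 30 mm (distance of any of scissors, marker, ribbon_spool, packed_box from where it was at the start of the episode above 0.03 m).
It also fails if it takes over 61 s, if anything falls off the work surface, if the arm or the gripper's body presses on something with over 40 N, if the wrist force passes 120 N, or if a joint passes its speed limit or range.

## Working session

There is one attempt and no reset: what is moved stays moved. The work goes in short steps, Python scripts to look and compute and a tool call to move; the robot and the scene stay as the last step left them, time stands still between calls to the robot, and variables do not carry over. Pictures are saved under pics/ and viewed, and the job is handed in when it is done.

Besides the shell and the picture viewer there is one more tool, called after ">>>" by a JSON object that holds its "method" and its "body", one argument or row to a line. play_rows: Moves the arm, as the interface text tells. Its arguments: {"type":"object","properties":{"moves":{"type":"array"},"newtons":{"type":"number"}},"required":["moves"]}

```bash
ls; mkdir -p pics; python3 - <<'E'
from rig import r
import cv2,pickle
print(r.sense())
for n in ["side","top","wrist"]:
    f=r.grab_frame(n); cv2.imwrite(f"pics/{n}0.png",f["color"][:,:,::-1])
    pickle.dump(f,open(f"pics/{n}0.pkl","wb"))
    print(n,{k:v for k,v in f.items() if k!="color"})
    for o in ["sealer","plug","tray","dial","dial_knob"]:
        for d in r.silhouettes(f,o)[:2]:
            print(n,o,d["conf"],d["location"],d["mask"].sum())
E
```

```text
pics
{'clock': 0.0, 'qpos': array([ 1.24460949e+00,  3.53676375e-01,  1.63416651e+00, -1.83916423e-05,
        1.15522765e+00, -2.42556670e-03]), 'qvel': array([-0.00069737,  0.00032195, -0.00167486, -0.00148703, -0.00035952,
       -0.00010142]), 'joint_efforts': array([ 1.48369359e-04, -6.05254984e+01, -3.42081606e+01,  4.15534828e-05,
        9.10969247e-03, -1.49040511e-05]), 'eef_pos': array([198.69238628, 592.04148633, 230.53022011]), 'tcp_rot': array([-3.14011474e+00,  1.32305371e-05,  2.81783883e+00]), 'contact_force': array([ 0.46659034, -0.30432189, -0.52800814]), 'wrist_torque': array([ 0.01281947, -0.00545556,  0.04242641]), 'opening': 1.002211074947491}
side {'K': array([[493.00070355,   0.        , 325.1901694 ],
       [  0.        , 493.00070355, 238.95821146],
       [  0.        ,   0.        ,   1.        ]]), 'rvec': array([ 0.11509937, -2.68038465,  1.5158315 ]), 'tvec': array([ 607.48541511,  111.5787474 , 1762.06474827]), 'shot': 1}
side sealer 0.47 [344.8, 277.2] 260
side sealer 0.37 [327.1, 269.1] 98
side plug 0.55 [327.1, 268.1] 110
side tray 0.97 [347.1, 23
[... 494 characters left out ...]
[369.5, 202.9] 424
top dial_knob 0.69 [261.3, 255.0] 270
top dial_knob 0.31 [149.4, 254.7] 865
wrist {'K': array([[348.18822327,   0.        , 322.49486251],
       [  0.        , 348.18822327, 241.14372036],
       [  0.        ,   0.        ,   1.        ]]), 'T_tool_cam': array([[ 1.15163304e-03, -9.49007711e-01, -3.15250753e-01,
         8.34111151e+01],
       [ 9.99998704e-01,  7.38243410e-04,  1.43071143e-03,
        -4.66071018e-01],
       [-1.12502439e-03, -3.15251992e-01,  9.49007332e-01,
        -1.42459653e+02],
       [ 0.00000000e+00,  0.00000000e+00,  0.00000000e+00,
         1.00000000e+00]]), 'shot': 3}
wrist sealer 0.63 [128.6, 473.6] 871
wrist tray 0.36 [128.8, 474.0] 860
```

View pics/side0.png

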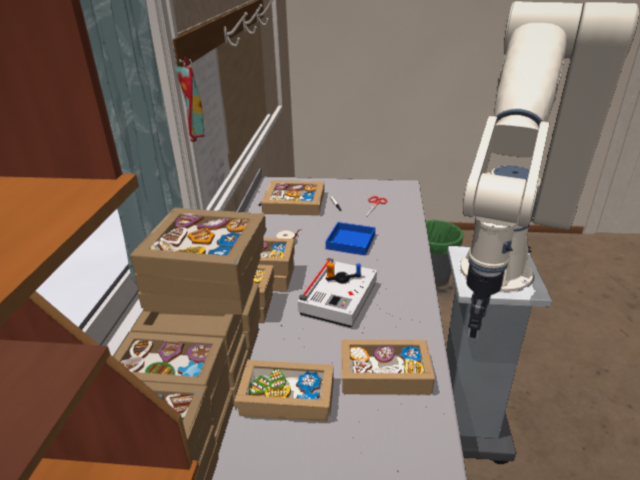

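View pics/top0.png

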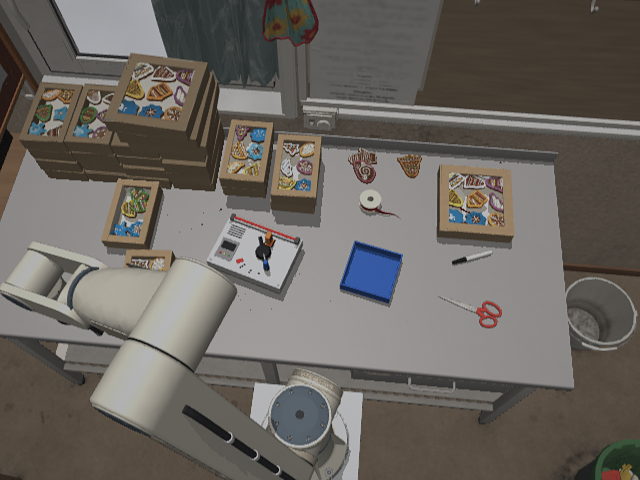

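View pics/wrist0.png

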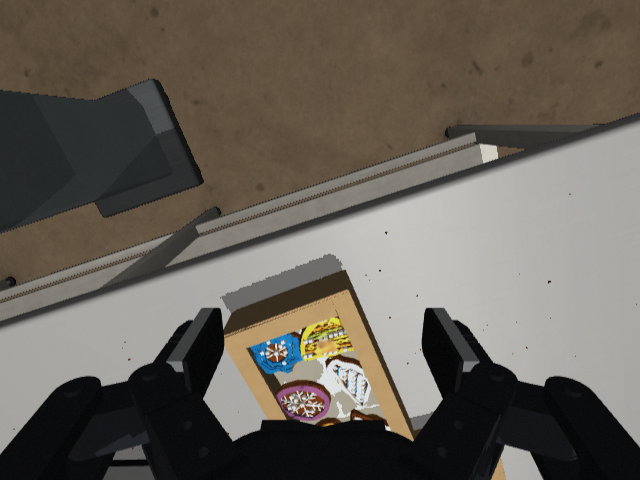

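```bash
cat > h.py <<'E'
import numpy as np,cv2,pickle
from scipy.spatial.transform import Rotation as Ro
def ray(f,uv):
    R=cv2.Rodrigues(f["rvec"])[0];t=f["tvec"]
    d=R.T@np.linalg.inv(f["K"])@np.array([*uv,1.]);c=-R.T@t
    return c,d/np.linalg.norm(d)
def wray(f,uv,st):
    T=np.eye(4);T[:3,:3]=Ro.from_euler("xyz",st["tcp_rot"]).as_matrix();T[:3,3]=st["eef_pos"]
    M=T@f["T_tool_cam"];d=M[:3,:3]@np.linalg.inv(f["K"])@np.array([*uv,1.])
    return M[:3,3],d/np.linalg.norm(d)
def atz(c,d,z): return c+d*(z-c[2])/d[2]
def meet(rs):
    A=0;b=0
    for c,d in rs:
        P=np.eye(3)-np.outer(d,d);A=A+P;b=b+P@c
    p=np.linalg.solve(A,b)
    return p,[np.linalg.norm((np.eye(3)-np.outer(d,d))@(p-c)) for c,d in rs]
def proj(f,p):
    return cv2.projectPoints(np.array(p,float).reshape(-1,3),f["rvec"],f["tvec"],f["K"],None)[0].reshape(-1,2)
E
python3 - <<'E'
from h import *
s=pickle.load(open("pics/side0.pkl","rb"));t=pickle.load(open("pics/top0.pkl","rb"))
for n,a,b in [("plug",[327.1,268.1],[268.7,239.7]),("knob",[344.4,277.3],[261.3,255])]:
    print(n,meet([ray(s,a),ray(t,b)]))
print(ray(s,[0,0])[0],ray(t,[0,0])[0])
for f,n in((s,"side"),(t,"top")):
    cx=slice(180,330) ; im=f["color"][180:330,220:440]
    cv2.imwrite(f"pics/{n}0z.png",cv2.resize(im,None,fx=3.6,fy=3.6,interpolation=cv2.INTER_CUBIC)[:,:,::-1])
E
```

```text
plug (array([579.41403085, 164.98972948,  88.08615311]), [np.float64(8.526939098035212), np.float64(8.526939098035509)])
knob (array([526.33407397, 184.13477292,  70.8983249 ]), [np.float64(2.4076608746127937), np.float64(2.4076608746125756)])
[ 451.84964714 1502.70232389 1011.96746276] [-260.92292124  -63.61906612 1789.04612583]
```

View pics/side0z.png

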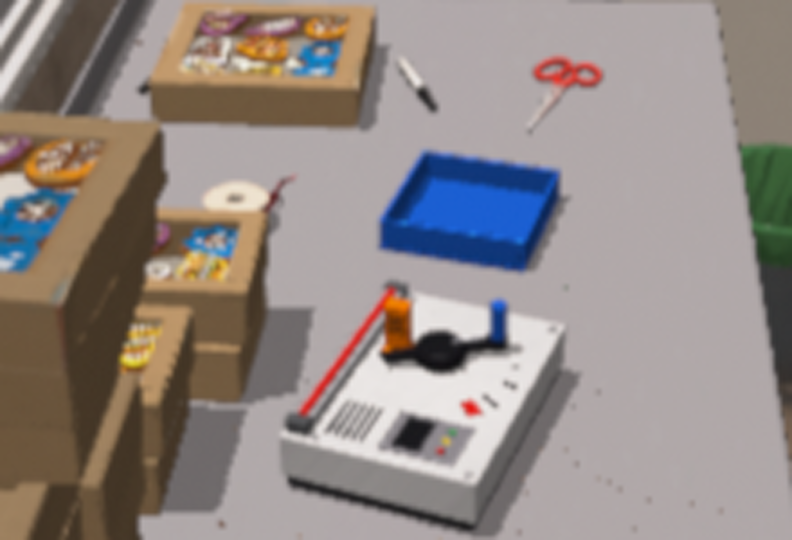

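View pics/top0z.png

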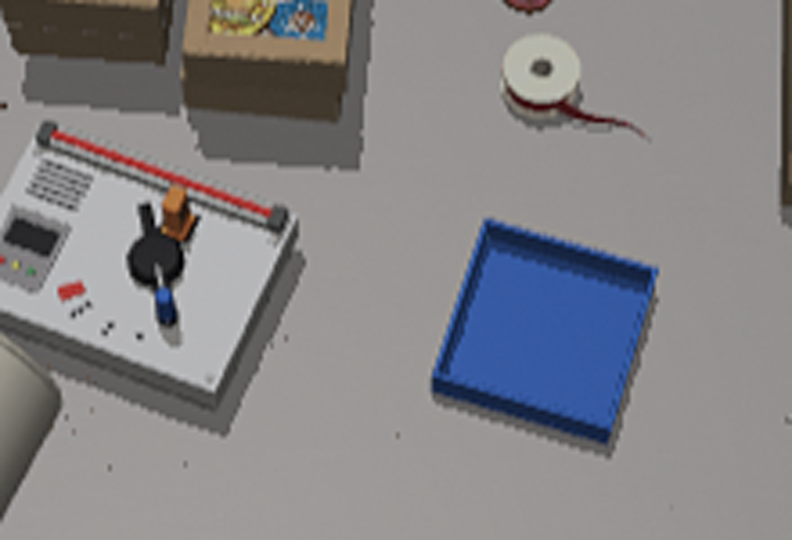

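The side view shows the sealer (deck corners ~(377,270), (350,318)), the orange plug at ~(330,268) and the blue knob at ~(358,269). The tray is to the right of the sealer and clear. I'll fit the sealer and tray poses from the corners.

```bash
cat > fit.py <<'E'
from h import *
from scipy.optimize import least_squares
s=pickle.load(open("pics/side0.pkl","rb"));t=pickle.load(open("pics/top0.pkl","rb"))
Z=lambda u,v:[220+u/3.6,180+v/3.6]
a=np.radians(215);k=[55*np.cos(a),-30+55*np.sin(a),115]
S=[(s,[-90,125,60],Z(472,495)),(s,[-90,-125,60],Z(566,325)),(s,[90,125,60],Z(283,436)),(s,k,Z(499,302)),(s,[42,-32,113],Z(398,301)),
(t,[-90,-125,60],Z(217,394)),(t,[90,-125,60],Z(299,226)),(t,k,Z(165,290)),(t,[42,-32,113],Z(177,190)),(t,[0,-30,80],Z(156,256))]
T=[(s,[-80,-80,38],Z(560,172)),(s,[80,-80,38],Z(426,153)),(s,[80,80,38],Z(382,222)),(s,[-80,80,38],Z(525,242)),
(t,[80,80,38],Z(488,221)),(t,[80,-80,38],Z(656,270)),(t,[-80,-80,38],Z(609,432)),(t,[-80,80,38],Z(434,381))]
def fit(L,x0):
    def res(p):
        c,q=np.cos(p[2]),np.sin(p[2]);R=np.array([[c,-q,0],[q,c,0],[0,0,1]])
        return np.concatenate([proj(f,R@np.array(m)+[p[0],p[1],0])[0]-uv for f,m,uv in L])
    o=least_squares(res,x0,loss="soft_l1");print(o.x,np.round(o.fun.reshape(-1,2),1).tolist());return o.x
S=fit(S,[540,180,-.2]);T=fit(T,[540,-130,-.2])
E
python3 fit.py
```

```text
[ 5.44411730e+02  2.08064817e+02 -3.05783955e-01] [[0.6, -3.4], [0.1, -0.4], [-1.2, -0.9], [0.2, -0.5], [0.1, -0.5], [-0.8, -0.5], [-0.0, -2.7], [-0.4, 1.1], [-0.4, 2.0], [-0.1, -0.6]]
[ 5.20265346e+02 -1.59384302e+02 -2.20714160e-01] [[1.0, -1.1], [-0.2, -1.3], [-0.1, -1.0], [1.0, -0.2], [-1.6, -0.5], [0.4, -0.1], [0.4, 0.1], [-1.3, -0.8]]
```

```bash
cat >> h.py <<'E'
def goal(st,p,yaw):
    R=Ro.from_euler("xyz",st["tcp_rot"]);G=Ro.from_euler("xyz",[np.pi,0,yaw])
    print("turn",np.round((R.inv()*G).as_rotvec(degrees=True),1),"shift",np.round(R.inv().apply(np.array(p)-st["eef_pos"]),1))
E
python3 - <<'E'
from rig import r
from h import *
st=r.sense(); goal(st,[570,166,230],np.pi-.306)
t=pickle.load(open("pics/top0.pkl","rb"))
for uv in ([215,185],[270,195],[322,205],[105,245]): print(atz(*ray(t,uv),0))
E
```

```text
turn [-0. -0. -1.] shift [-487.6 -286.3    1.3]
[803.73230978 388.07380985   0.        ]
[781.70874618 195.40701194   0.        ]
[759.1550096   16.29360062   0.        ]
[544.31439268 707.48045337   0.        ]
```

>>> {"method": "play_rows", "body": {
  "moves": [
    [[0, 0, 0], [-35, -20, 0], 1],
    [[0, 0, 0], [-70, -41, 0], 1],
    [[0, 0, 0], [-110, -64, 0], 1],
    [[0, 0, -0.5], [-150, -88, 0], 1],
    [[0, 0, -1], [-190, -111, 0], 0.8],
    [[0, 0, -1], [-230, -135, 0], 0.6],
    [[0, 0, -1], [-270, -158, 0], 0.6],
    [[0, 0, -1], [-310, -182, 0], 0.6],
    [[0, 0, -1], [-350, -205, 0], 0.6],
    [[0, 0, -1], [-390, -229, 0], 0.6],
    [[0, 0, -1], [-425, -249, 0], 0.6],
    [[0, 0, -1], [-455, -267, 0], 0.6],
    [[0, 0, -1], [-477, -280, 1], 0.6],
    [[0, 0, -1], [-487.6, -286.3, 1.3], 0.6],
    [[0, 0, -1], [-487.6, -286.3, 1.3], 0.6],
    [[0, 0, -1], [-487.6, -286.3, 1.3], 0.6]
  ]
}}

```text
clock: 2.5
eef_pos: [569.4, 166.6, 229.9]
tcp_rot: [3.141, -0.001, 2.835]
contact_force: [-0.0, 0.1, 0.3]
opening: 0.599
```

```bash
python3 - <<'E'
from rig import r
from h import *
st=r.sense();f=r.grab_frame("wrist");pickle.dump((st,f),open("pics/w1.pkl","wb"))
print(st["clock"],st["eef_pos"],st["tcp_rot"],st["opening"],st["contact_force"])
cv2.imwrite("pics/w1.png",f["color"][:,:,::-1])
for o in ["plug","dial","dial_knob","sealer"]:
    for d in r.silhouettes(f,o)[:2]: print(o,d["conf"],d["location"],d["mask"].sum())
E
```

```text
2.5 [569.40155765 166.56917785 229.8851816 ] [ 3.14147808e+00 -7.18654822e-04  2.83513272e+00] 0.5988858380856814 [-0.02231679  0.09564526  0.26875374]
plug 0.67 [323.9, 232.8] 955
dial 0.92 [320.7, 175.6] 4093
dial_knob 0.72 [324.4, 178.5] 4128
sealer 0.64 [361.6, 164.7] 56674
```

View pics/w1.png

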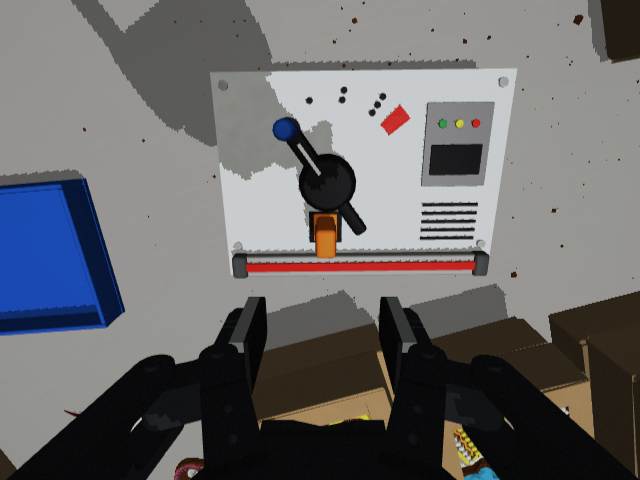

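The wrist view shows the dial hub (328,183), knob (285,128) and plug (326,238). The deck's front corners are (211,72) and (517,69). I'll refine the pose from these.

```bash
python3 - <<'E'
from h import *
st,f=pickle.load(open("pics/w1.pkl","rb"))
def P(uv,z): return atz(*wray(f,uv,st),z)
for n,uv,z in [("FR",(211,72),60),("FL",(517,69),60),("hub",(328,183),80),("knobtop",(285,127),115),("plugtop",(326,245),113),("lip",(326,228),113)]:
    print(n,P(uv,z))
a=P((211,72),60);b=P((517,69),60);print(np.linalg.norm(a-b),np.arctan2(*(b-a)[:2])*-1)
im=f["color"][90:290,220:400];cv2.imwrite("pics/w1z.png",cv2.resize(im,None,fx=3,fy=3,interpolation=cv2.INTER_CUBIC)[:,:,::-1])
E
```

```text
FR [423.07349084 117.59192468  60.        ]
FL [495.71201287 355.56990672  60.        ]
hub [534.78185056 182.33753778  80.        ]
knobtop [482.80919855 166.21908633 115.        ]
plugtop [575.80854186 167.42013133 113.        ]
lip [562.50574807 171.56640252 113.        ]
248.8169504233586 -0.29624995802545145
```

View pics/w1z.png

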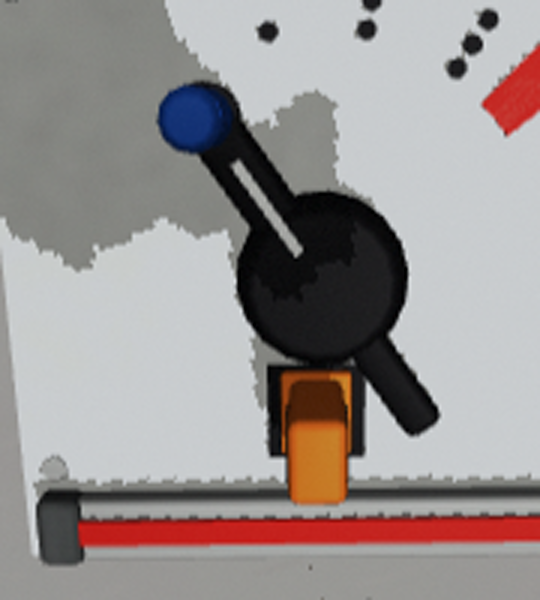

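```bash
python3 - <<'E'
from rig import r
from h import *
goal(r.sense(),[574.6,168,84],np.pi-.3)
E
```

```text
turn [ 0.  -0.  -0.3] shift [ -4.5   2.6 146.1]
```

>>> {"method": "play_rows", "body": {
  "moves": [
    [[0, 0, -0.3], [-2, 1, 20], 0.5],
    [[0, 0, -0.3], [-4.5, 2.6, 45], 0.5],
    [[0, 0, -0.3], [-4.5, 2.6, 70], 0.5],
    [[0, 0, -0.3], [-4.5, 2.6, 95], 0.5],
    [[0, 0, -0.3], [-4.5, 2.6, 115], 0.5],
    [[0, 0, -0.3], [-4.5, 2.6, 130], 0.5],
    [[0, 0, -0.3], [-4.5, 2.6, 141], 0.5],
    [[0, 0, -0.3], [-4.5, 2.6, 146], 0.5],
    [[0, 0, -0.3], [-4.5, 2.6, 146], 0.5],
    [[0, 0, -0.3], [-4.5, 2.6, 146], 0.35]
  ],
  "newtons": 60
}}

```text
clock: 3.75
eef_pos: [575.1, 168.2, 84.8]
tcp_rot: [3.141, 0.001, 2.842]
contact_force: [0.4, 0.1, 0.5]
opening: 0.351
```

```bash
python3 - <<'E'
from rig import r
from h import *
st=r.sense();f=r.grab_frame("wrist");pickle.dump((st,f),open("pics/w2.pkl","wb"))
print(st["clock"],st["eef_pos"],st["tcp_rot"],st["opening"],st["contact_force"])
cv2.imwrite("pics/w2.png",f["color"][:,:,::-1])
E
```

```text
3.75 [575.11246675 168.18081867  84.82521383] [3.14084138e+00 9.05908964e-04 2.84174087e+00] 0.3509333730704275 [0.38609529 0.09097052 0.50258008]
```

View pics/w2.png

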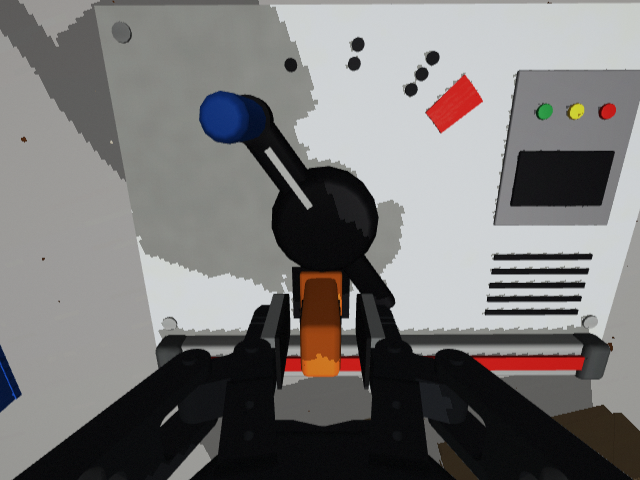

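The plug at ~(321,320) sits centred between the pads. I'll close and pull straight up.

>>> {"method": "play_rows", "body": {
  "moves": [
    [[0, 0, 0], [0, 0, 0], 0.1],
    [[0, 0, 0], [0, 0, 0], 0.05],
    [[0, 0, 0], [0, 0, 0], 0],
    [[0, 0, 0], [0, 0, 0], 0],
    [[0, 0, 0], [0, 0, 0], 0],
    [[0, 0, 0], [0, 0, -4], 0],
    [[0, 0, 0], [0, 0, -8], 0],
    [[0, 0, 0], [0, 0, -14], 0],
    [[0, 0, 0], [0, 0, -22], 0],
    [[0, 0, 0], [0, 0, -30], 0],
    [[0, 0, 0], [0, 0, -40], 0],
    [[0, 0, 0], [0, 0, -55], 0],
    [[0, 0, 0], [0, 0, -75], 0],
    [[0, 0, 0], [0, 0, -95], 0],
    [[0, 0, 0], [0, 0, -95], 0]
  ],
  "newtons": 60
}}

```text
clock: 5.3
eef_pos: [577.0, 168.7, 184.0]
tcp_rot: [3.137, 0.006, 2.842]
contact_force: [0.5, 0.5, 0.0]
opening: 0.174
```

```bash
python3 - <<'E'
from rig import r
from h import *
st=r.sense();f=r.grab_frame("wrist");pickle.dump((st,f),open("pics/w3.pkl","wb"))
print(st["clock"],st["eef_pos"],st["tcp_rot"],st["opening"],st["contact_force"])
cv2.imwrite("pics/w3.png",f["color"][:,:,::-1])
goal(st,[520,-159,180],np.pi-.3)
goal(st,[520,-159,77],np.pi-.3)
E
```

```text
5.3 [577.01631377 168.74973095 184.00192374] [3.13739761 0.00602732 2.8417555 ] 0.17419421562706244 [0.52724061 0.48755128 0.00414816]
turn [0.2 0.3 0. ] shift [ -42.3 -330.     2.9]
turn [0.2 0.3 0. ] shift [ -41.7 -330.4  105.9]
```

View pics/w3.png

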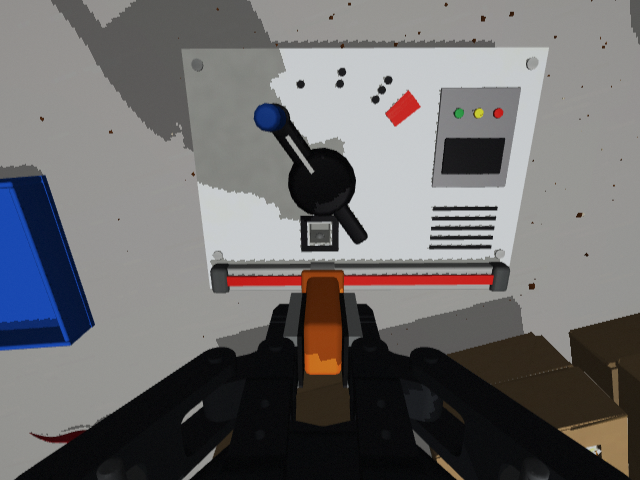

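>>> {"method": "play_rows", "body": {
  "moves": [
    [[0, 0, 0], [-3, -20, 0], 0],
    [[0, 0, 0], [-7, -55, 0], 0],
    [[0, 0, 0], [-12, -95, 0], 0],
    [[0, 0, 0], [-17, -135, 0], 0],
    [[0, 0, 0], [-22, -175, 0], 0],
    [[0, 0, 0], [-27, -215, 0], 0],
    [[0, 0, 0], [-32, -255, 0], 0],
    [[0, 0, 0], [-37, -290, 0], 0],
    [[0, 0, 0], [-41, -315, 0], 0],
    [[0, 0, 0], [-42, -330, 10], 0],
    [[0, 0, 0], [-42, -330, 30], 0],
    [[0, 0, 0], [-42, -330, 50], 0],
    [[0, 0, 0], [-42, -330, 70], 0],
    [[0, 0, 0], [-42, -330, 85], 0],
    [[0, 0, 0], [-42, -330, 85], 0]
  ]
}}

```text
clock: 6.85
eef_pos: [517.2, -157.9, 93.6]
tcp_rot: [3.138, -0.001, 2.842]
contact_force: [-0.7, -0.2, 0.1]
opening: 0.177
```

```bash
python3 - <<'E'
from rig import r
from h import *
st=r.sense()
print(st["clock"],st["eef_pos"],st["tcp_rot"],st["opening"],st["contact_force"])
for n in ["wrist","side"]:
    f=r.grab_frame(n);im=f["color"]
    if n=="side": im=cv2.resize(im[180:330,240:440],None,fx=4,fy=4)
    cv2.imwrite(f"pics/{n}4.png",im[:,:,::-1])
goal(st,[520,-159,62],np.pi-.3)
E
```

```text
6.85 [ 517.18469024 -157.91307702   93.58913797] [ 3.13836016e+00 -7.97706449e-04  2.84208116e+00] 0.17700989407267373 [-0.72068118 -0.15511996  0.11633782]
turn [ 0.2 -0.   0. ] shift [-3.  -0.3 31.6]
```

View pics/wrist4.png

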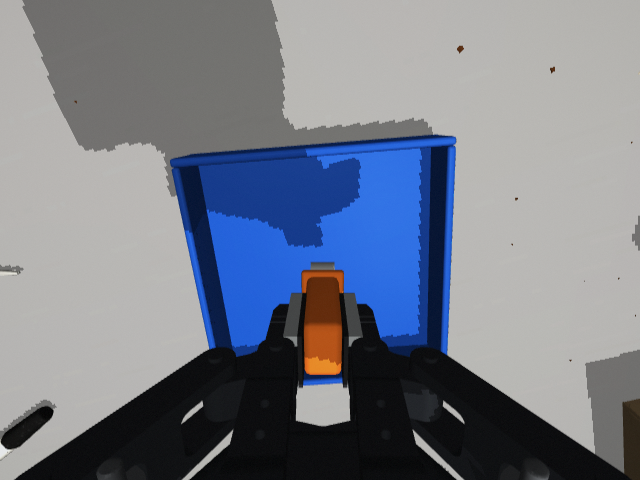

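View pics/side4.png

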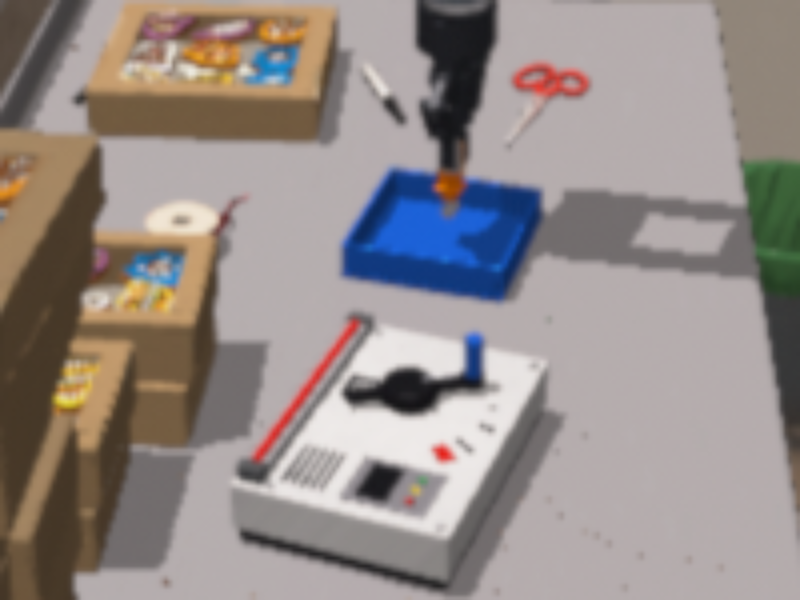

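The wrist view shows the plug over the tray's interior (~(322,325)); the side view agrees. I'll lower, release and rise.

>>> {"method": "play_rows", "body": {
  "moves": [
    [[0, 0, 0], [-3, 0, 12], 0],
    [[0, 0, 0], [-3, 0, 22], 0],
    [[0, 0, 0], [-3, 0, 29], 0],
    [[0, 0, 0], [-3, 0, 31], 0],
    [[0, 0, 0], [-3, 0, 31], 0],
    [[0, 0, 0], [-3, 0, 31], 0.3],
    [[0, 0, 0], [-3, 0, 31], 0.5],
    [[0, 0, 0], [-3, 0, 31], 0.5],
    [[0, 0, 0], [-3, 0, 15], 0.5],
    [[0, 0, 0], [-3, 0, -10], 0.5],
    [[0, 0, 0], [-3, 0, -40], 0.5],
    [[0, 0, 0], [-3, 0, -75], 0.5],
    [[0, 0, 0], [-3, 0, -100], 0.5],
    [[0, 0, 0], [-3, 0, -100], 0.5]
  ]
}}

```text
clock: 8.35
eef_pos: [523.5, -160.4, 199.9]
tcp_rot: [3.138, 0.01, 2.842]
contact_force: [-0.1, -0.2, -0.1]
opening: 0.502
```

```bash
python3 - <<'E'
from rig import r
from h import *
st=r.sense()
print(st["clock"],st["eef_pos"],st["tcp_rot"],st["opening"],st["contact_force"])
f=r.grab_frame("wrist");im=f["color"]
cv2.imwrite(f"pics/wrist5.png",im[:,:,::-1])
for d in r.silhouettes(f,"plug")[:2]: print(d["conf"],d["location"],atz(*wray(f,d["location"],st),15))
E
```

```text
8.35 [ 523.54883591 -160.36084872  199.88527451] [3.13847683 0.00965785 2.84210553] 0.5017974827768397 [-0.05244367 -0.17916803 -0.08541176]
0.7 [321.5, 257.3] [ 565.89215102 -173.76615477   15.        ]
```

View pics/wrist5.png

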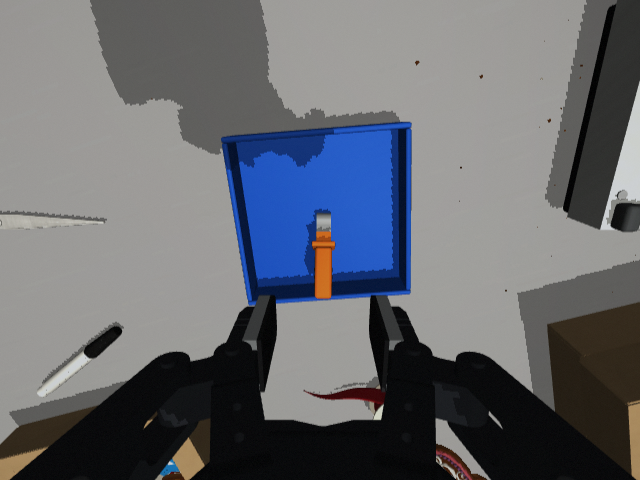

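```bash
python3 - <<'E'
from rig import r
from h import *
st=r.sense(); goal(st,[482.6,165.8,170],np.radians(198)); print(st["qpos"])
E
```

```text
turn [  0.1   0.3 -35.2] shift [133.3 299.5  26.7]
[-0.30189268  0.26564306  1.84209016  0.00366684  1.02961784 -1.57514544]
```

>>> {"method": "play_rows", "body": {
  "moves": [
    [[0, 0, 0], [8, 18, 0], 0.5],
    [[0, 0, -3], [20, 45, 0], 0.5],
    [[0, 0, -7], [35, 80, 0], 0.5],
    [[0, 0, -11], [51, 115, 0], 0.5],
    [[0, 0, -15], [67, 150, 2], 0.5],
    [[0, 0, -19], [82, 185, 6], 0.5],
    [[0, 0, -24], [98, 220, 12], 0.5],
    [[0, 0, -29], [112, 252, 18], 0.5],
    [[0, 0, -33], [124, 279, 24], 0.5],
    [[0, 0, -35.2], [131, 295, 27], 0.5],
    [[0, 0, -35.2], [133.3, 299.5, 27], 0.5],
    [[0, 0, -35.2], [133.3, 299.5, 27], 0.5],
    [[0, 0, -35.2], [133.3, 299.5, 27], 0.5]
  ],
  "newtons": 40
}}

```text
clock: 9.75
eef_pos: [482.4, 165.1, 169.4]
tcp_rot: [-3.141, 0.004, -2.828]
contact_force: [0.2, -0.4, 0.2]
opening: 0.496
```

```bash
python3 - <<'E'
from rig import r
from h import *
st=r.sense()
print(st["clock"],st["eef_pos"],st["tcp_rot"],st["opening"],st["contact_force"])
f=r.grab_frame("wrist");im=f["color"];pickle.dump((st,f),open("pics/w6.pkl","wb"))
cv2.imwrite(f"pics/wrist6.png",im[:,:,::-1])
g=r.grab_frame("top");cv2.imwrite("pics/top6.png",cv2.resize(g["color"][180:330,220:440],None,fx=3.6,fy=3.6)[:,:,::-1])
goal(st,[482.6,165.8,84],np.radians(198))
E
```

```text
9.75 [482.44003375 165.0673805  169.36040304] [-3.14143646  0.00439265 -2.82779197] 0.49608867026609144 [ 0.20861934 -0.35634425  0.24527649]
turn [-0.   0.3 -0. ] shift [-0.   0.7 85.4]
```

View pics/wrist6.png

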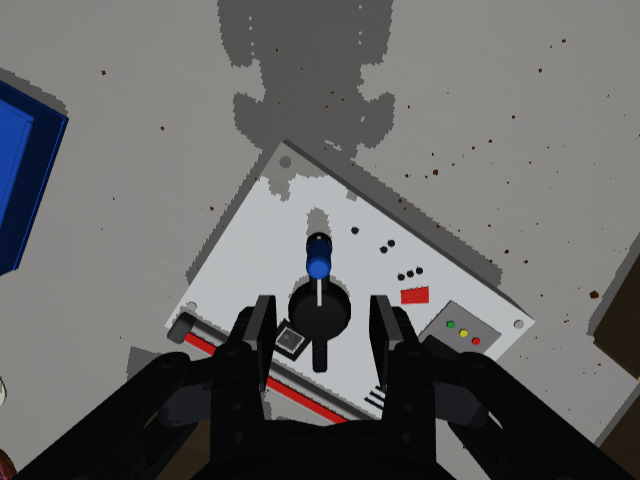

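View pics/top6.png

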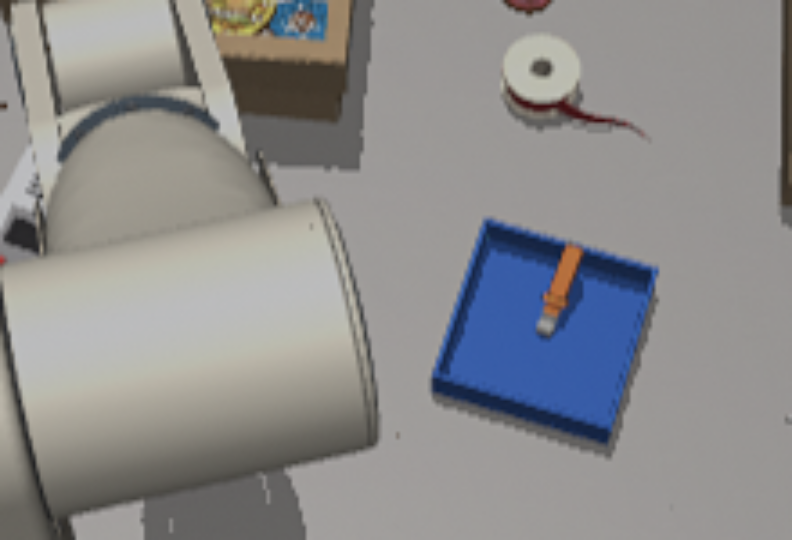

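The top view shows the plug lying in the tray (zoom ~(555,295)). The wrist view shows the knob (318,268) centred between the pads and the arm along tool x. I'll descend and grip.

>>> {"method": "play_rows", "body": {
  "moves": [
    [[0, 0.3, 0], [0, 0.7, 20], 0.5],
    [[0, 0.3, 0], [0, 0.7, 45], 0.5],
    [[0, 0.3, 0], [0, 0.7, 66], 0.5],
    [[0, 0.3, 0], [0, 0.7, 80], 0.5],
    [[0, 0.3, 0], [0, 0.7, 85], 0.5],
    [[0, 0.3, 0], [0, 0.7, 85], 0.35],
    [[0, 0.3, 0], [0, 0.7, 85], 0.1],
    [[0, 0.3, 0], [0, 0.7, 85], 0],
    [[0, 0.3, 0], [0, 0.7, 85], 0],
    [[0, 0.3, 0], [0, 0.7, 85], 0],
    [[0, 0.3, 0], [0, 0.7, 85], 0]
  ],
  "newtons": 50
}}

```text
clock: 10.95
eef_pos: [483.3, 165.0, 85.5]
tcp_rot: [-3.14, 0.0, -2.828]
contact_force: [0.2, -5.1, -0.4]
opening: 0.166
```

```bash
python3 - <<'E'
from rig import r
from h import *
st=r.sense()
print(st["clock"],st["eef_pos"],st["tcp_rot"],st["opening"],st["contact_force"],st["wrist_torque"])
f=r.grab_frame("wrist");im=f["color"];pickle.dump((st,f),open("pics/w7.pkl","wb"))
cv2.imwrite(f"pics/wrist7.png",im[:,:,::-1])
hub=np.array([534.8,182.3]);p=st["eef_pos"]
d=p[:2]-hub;print(np.linalg.norm(d),np.degrees(np.arctan2(d[1],d[0]))%360)
for th in np.linspace(0,1.2,13):
    a=np.radians(198)-th
    print(round(th,2),end=" ");goal(st,[*(hub+55*np.array([np.cos(a),np.sin(a)])),p[2]],np.radians(198)-th)
E
```

```text
10.95 [483.27458011 164.97802202  85.5308859 ] [-3.14048159e+00  4.70615741e-04 -2.82812194e+00] 0.16618324032715953 [ 0.21019832 -5.11358243 -0.36065355] [-0.87470216 -0.10400722 -0.10096408]
54.35917416742116 198.58177720408673
0.0 turn [-0.1  0.  -0. ] shift [ 0.6  0.6 -0. ]
0.1 turn [-0.1  0.   5.7] shift [ 0.4  6.  -0. ]
0.2 turn [-0.1  0.  11.4] shift [-0.4 11.5 -0. ]
0.3 turn [-0.1  0.  17.1] shift [-1.8 16.8 -0. ]
0.4 turn [-0.1  0.  22.9] shift [-3.7 22.  -0. ]
0.5 turn [-0.1  0.  28.6] shift [-6.1 26.9 -0. ]
0.6 turn [-0.1  0.  34.3] shift [-8.9 31.6 -0. ]
0.7 turn [-0.1  0.  40.1] shift [-12.3  36.   -0. ]
0.8 turn [-0.   0.1 45.8] shift [-16.  40.  -0.]
0.9 turn [-0.   0.1 51.5] shift [-20.1  43.6  -0. ]
1.0 turn [-0.   0.1 57.3] shift [-24.6  46.8  -0. ]
1.1 turn [-0.   0.1 63. ] shift [-29.4  49.6  -0. ]
1.2 turn [-0.   0.1 68.7] shift [-34.4  51.8  -0. ]
```

View pics/wrist7.png

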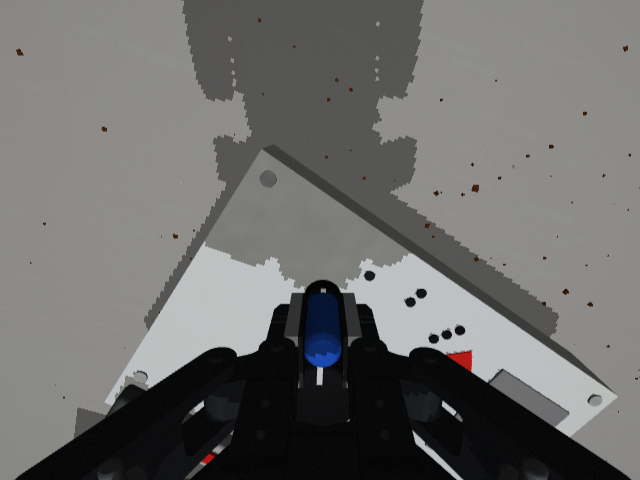

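>>> {"method": "play_rows", "body": {
  "moves": [
    [[0, 0, 2.9], [0.6, 3, 0], 0],
    [[0, 0, 5.7], [0.4, 6, 0], 0],
    [[0, 0, 8.6], [0, 8.8, 0], 0],
    [[0, 0, 11.4], [-0.4, 11.5, 0], 0],
    [[0, 0, 14.3], [-1.1, 14.1, 0], 0],
    [[0, 0, 17.1], [-1.8, 16.8, 0], 0],
    [[0, 0, 20], [-2.7, 19.4, 0], 0],
    [[0, 0, 22.9], [-3.7, 22, 0], 0],
    [[0, 0, 25.8], [-4.8, 24.5, 0], 0],
    [[0, 0, 28.6], [-6.1, 26.9, 0], 0],
    [[0, 0, 31.5], [-7.4, 29.3, 0], 0],
    [[0, 0, 34.3], [-8.9, 31.6, 0], 0],
    [[0, 0, 37.2], [-10.5, 33.8, 0], 0],
    [[0, 0, 40.1], [-12.3, 36, 0], 0],
    [[0, 0, 43], [-14.1, 38, 0], 0],
    [[0, 0, 45.8], [-16, 40, 0], 0],
    [[0, 0, 45.8], [-16, 40, 0], 0],
    [[0, 0, 45.8], [-16, 40, 0], 0]
  ]
}}

```text
clock: 12.8
eef_pos: [488.0, 207.5, 85.8]
tcp_rot: [3.141, 0.004, 2.657]
contact_force: [8.7, -4.5, -12.9]
opening: 0.165
```

```bash
python3 - <<'E'
from rig import r
from h import *
st=r.sense()
print(st["clock"],st["eef_pos"],st["tcp_rot"],st["opening"],st["contact_force"],st["wrist_torque"])
f=r.grab_frame("wrist");im=f["color"];pickle.dump((st,f),open("pics/w8.pkl","wb"))
cv2.imwrite(f"pics/wrist8.png",im[:,:,::-1])
hub=np.array([534.8,182.3]);p=st["eef_pos"]
d=p[:2]-hub;print(np.linalg.norm(d),"dial",np.radians(198)-np.arctan2(d[1],d[0])%(2*np.pi))
for th in np.linspace(.8,1.3,11):
    a=np.radians(198)-th
    print(round(th,2),end=" ");goal(st,[*(hub+55*np.array([np.cos(a),np.sin(a)])),85.5],np.radians(198)-th)
E
```

```text
12.8 [487.95792903 207.54277353  85.78761391] [3.14067729 0.00443246 2.65677197] 0.16480917274909102 [  8.65718431  -4.49411568 -12.89713196] [-0.549748   -1.31744712  0.28893614]
53.21068715912674 dial 0.8084335564197667
0.8 turn [0.1 0.3 0.1] shift [ 1.8 -0.4  0.3]
0.85 turn [0.1 0.3 2.9] shift [1.7 2.3 0.3]
0.9 turn [0.1 0.3 5.8] shift [1.5 5.  0.3]
0.95 turn [0.1 0.2 8.7] shift [1.2 7.8 0.3]
1.0 turn [ 0.1  0.2 11.5] shift [ 0.7 10.5  0.3]
1.05 turn [ 0.1  0.2 14.4] shift [ 0.1 13.2  0.3]
1.1 turn [ 0.1  0.2 17.2] shift [-0.7 15.8  0.3]
1.15 turn [ 0.1  0.2 20.1] shift [-1.6 18.4  0.3]
1.2 turn [ 0.1  0.2 23. ] shift [-2.6 21.   0.3]
1.25 turn [ 0.1  0.2 25.8] shift [-3.7 23.5  0.3]
1.3 turn [ 0.1  0.2 28.7] shift [-5.  25.9  0.3]
```

View pics/wrist8.png

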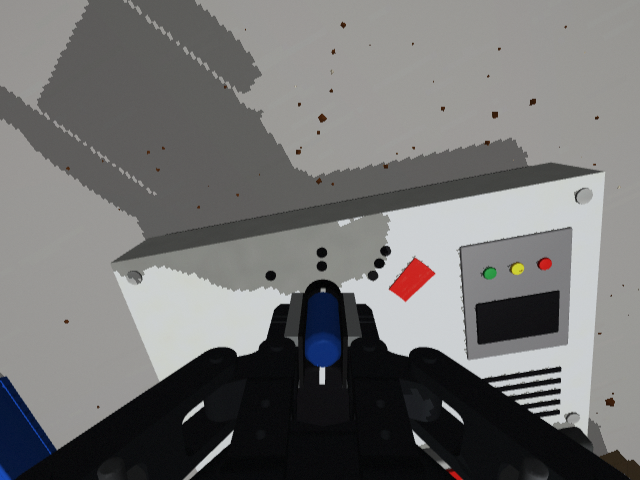

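The dial arm points at the two-dot mark (322,255), which agrees with the computed 0.81 rad. Next I'll go on to the third click.

>>> {"method": "play_rows", "body": {
  "moves": [
    [[0, 0, 2], [0.5, 1.5, 0], 0],
    [[0, 0, 4], [0.5, 3.3, 0], 0],
    [[0, 0, 6.5], [0.3, 5.6, 0], 0],
    [[0, 0, 9], [0, 8, 0], 0],
    [[0, 0, 11.5], [-0.3, 10.4, 0], 0],
    [[0, 0, 14], [-0.9, 12.8, 0], 0],
    [[0, 0, 16.5], [-1.5, 15, 0], 0],
    [[0, 0, 19], [-2.3, 17.3, 0], 0],
    [[0, 0, 21], [-2.9, 19.2, 0], 0],
    [[0, 0, 23], [-3.6, 20.9, 0], 0],
    [[0, 0, 23], [-3.6, 20.9, 0], 0],
    [[0, 0, 23], [-3.6, 20.9, 0], 0],
    [[0, 0, 23], [-3.6, 20.9, 0], 0]
  ]
}}

```text
clock: 14.15
eef_pos: [501.8, 224.3, 85.9]
tcp_rot: [3.137, 0.005, 2.257]
contact_force: [4.9, -0.9, -12.6]
opening: 0.166
```

```bash
cat > chk.py <<'E'
from rig import r
from h import *
import sys
n=sys.argv[1]
st=r.sense()
print(st["clock"],st["eef_pos"],st["tcp_rot"],st["opening"],st["contact_force"],st["wrist_torque"])
f=r.grab_frame("wrist");im=f["color"];pickle.dump((st,f),open(f"pics/w{n}.pkl","wb"))
cv2.imwrite(f"pics/wrist{n}.png",im[:,:,::-1])
hub=np.array([534.8,182.3]);p=st["eef_pos"]
d=p[:2]-hub;print(np.linalg.norm(d),"dial",np.radians(198)-np.arctan2(d[1],d[0])%(2*np.pi))
for th in np.linspace(1.1,1.3,5):
    a=np.radians(198)-th
    print(round(th,2),end=" ");goal(st,[*(hub+54*np.array([np.cos(a),np.sin(a)])),85.5],np.radians(198)-th)
E
python3 chk.py 9
```

```text
14.15 [501.78818355 224.25242774  85.9253158 ] [3.13746856 0.00496051 2.25652539] 0.16609711038415617 [  4.86210082  -0.89597476 -12.62433682] [ 0.04897877 -0.75745515  0.51354435]
53.383388973503145 dial 1.2182617348888427
1.1 turn [ 0.2  0.3 -5.7] shift [ 0.4 -6.4  0.4]
1.15 turn [ 0.2  0.3 -2.8] shift [ 0.6 -3.7  0.4]
1.2 turn [0.2 0.3 0. ] shift [ 0.6 -1.   0.4]
1.25 turn [0.2 0.3 2.9] shift [0.6 1.7 0.4]
1.3 turn [0.3 0.3 5.8] shift [0.4 4.4 0.4]
```

View pics/wrist9.png

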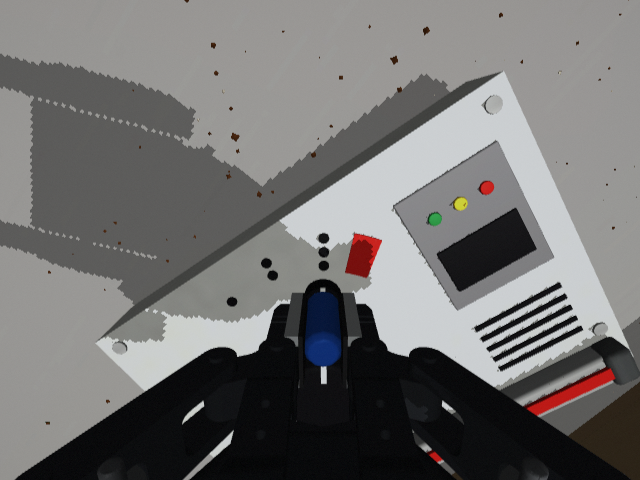

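The arm points at the three-dot mark (323,252), clear of the red mark. I'll hold briefly to confirm it's steady, and check the plug too.

>>> {"method": "play_rows", "body": {
  "moves": [
    [[0, 0, 0], [0, 0, 0], 0],
    [[0, 0, 0], [0, 0, 0], 0],
    [[0, 0, 0], [0, 0, 0], 0],
    [[0, 0, 0], [0, 0, 0], 0],
    [[0, 0, 0], [0, 0, 0], 0]
  ]
}}

```text
clock: 14.7
eef_pos: [501.9, 224.3, 85.9]
tcp_rot: [3.137, 0.005, 2.257]
contact_force: [3.6, 1.6, -11.9]
opening: 0.167
```

```bash
python3 chk.py 10; python3 - <<'E'
from rig import r
import cv2
g=r.grab_frame("top");cv2.imwrite("pics/top10.png",g["color"][:,:,::-1])
E
```

```text
14.7 [501.86209701 224.26461694  85.93390125] [3.13726619 0.00509097 2.25667894] 0.1665346740401738 [  3.64146596   1.63041439 -11.91914631] [ 0.29017809 -0.43805234  0.52939292]
53.34730104061425 dial 1.2194918648713013
1.1 turn [ 0.2  0.3 -5.7] shift [ 0.4 -6.4  0.4]
1.15 turn [ 0.2  0.3 -2.8] shift [ 0.6 -3.7  0.4]
1.2 turn [0.2 0.3 0.1] shift [ 0.7 -1.   0.4]
1.25 turn [0.3 0.3 2.9] shift [0.6 1.7 0.4]
1.3 turn [0.3 0.3 5.8] shift [0.4 4.3 0.5]
```

View pics/wrist10.png

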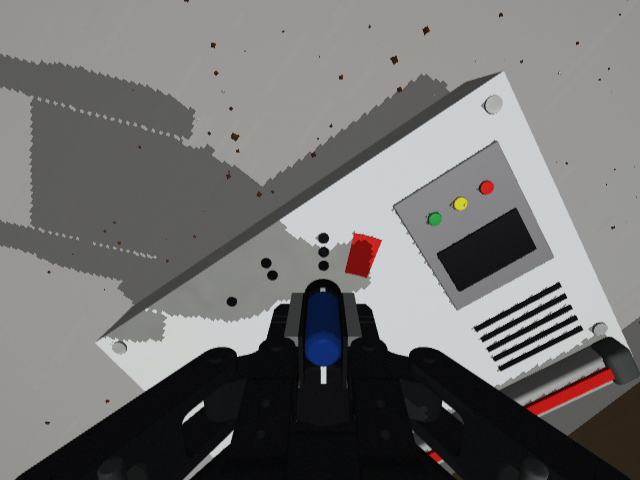

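View pics/top10.png

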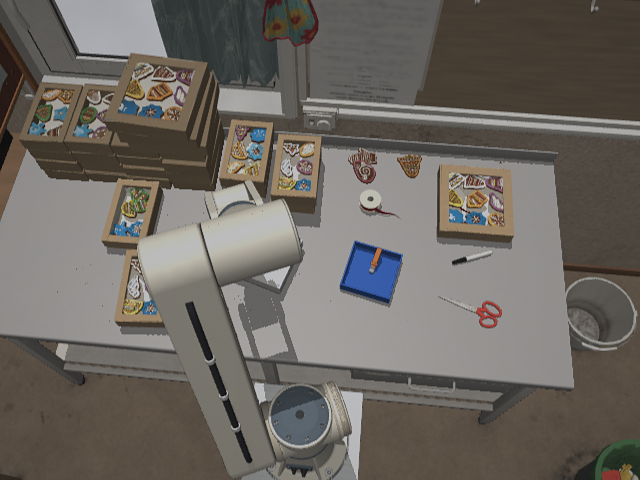

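The view is steady on the three dots (323,252). The plug lies in the tray at ~(375,260) and the bystanders haven't moved, so I'll hand in.

```bash
python3 -c "
from rig import r
print(r.sign_off())"
```

```text
the job is handed in; nothing more can be done
None
```

I pulled the lock plug straight up out of its socket and let it go in the blue tray. Then I took the dial by its blue knob, turned it past the first two clicks to the third, and handed in at about 15 s while still gripping it.

- **Dial:** the arm points at the three-dot mark in the wrist picture. The gripper's position gives about 1.22 rad and stayed steady over a 0.5 s hold.
- **Plug:** in the last top picture it lies tipped over in the tray, leaning on the back wall. I estimated by eye that its origin is 25–35 mm from the middle.
- **Bystanders:** the scissors, marker and spool look unmoved from the first top picture. I never moved near the gift box, but the arm partly hid it in that first picture, so I could not compare it fully.
- **Small disagreement:** the measured grip radius was 53.3 mm, not the nominal 55 mm, and about 12 N of steady vertical force remained on the tool. Both look like small calibration or arm-alignment errors.

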